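# Draw the pre-filter from a fume extractor and hold it up to the scanner

### The job

Log the solder-fume extractor's pre-filter: lift the hatch on top of the extractor by its handle and lay it right back until it stays open by itself, then draw the slim pre-filter cassette (front slot) straight up and out, leaving the thick main filter seated behind it. Finish while holding the cassette upright and still in front of the desktop bar-code scanner, the label on its rear face squarely facing the scanner window, level with it and about 10 cm away; leave the hatch open and do not disturb the things lying about.

Things in the scene. Friction and masses are not known exactly. Their poses are not given: they have to be found in the camera images.
- extractor: grey bench fume extractor, 156 (x) x 200 (y) x 150 mm high, fixed. Origin: centre of its underside, z up; the grille front faces its -x. Under the top hatch an open recess, 142 x 186 mm, 38 mm deep, its floor (deck) at z = 112 mm. Two slots in the deck, 114 mm long in y, centred on x = -30 (front) and +32 mm (rear), hold the cassettes with 1.5 mm play at each face, 2 mm at each end.
- hatch (a joint): angle of the top hatch in rad: 0 shut, grows as its front edge rises, stop at 1.83. It is a 148 x 196 x 5 mm plate of 0.18 kg, hinged along the extractor's rear top edge; let go below about 1.5 it falls shut, past that it drops back on its stop and stays. Open, it stands up to 295 mm above the bench, behind the slots.
- hatch_hinge (a point): point on the hinge line, at (76, 0, 150) mm in the extractor's frame; the line runs along the extractor's y.
- hatch_handle (a point): middle of the hatch's D handle: round steel bar 10 mm thick, 80 mm long along the extractor's y, posts at its ends; 134 mm in front of the hinge line, 32 mm above the plate. Shut: (-58, 0, 187) mm in the extractor's frame; it moves with the hatch. A gripper that keeps pointing down can pinch it (closing along the extractor's x) and carry it round the arc, the bar turning between the pads.
- prefilter: slim grey pre-filter cassette, 16 (x) x 110 (y) x 100 mm high, 0.15 kg, with a pull tab on the middle of its top edge: 10 mm thick (x), 46 mm wide (y), from z = 100 to 126 mm. Origin: centre of its bottom edge, z up. Starts in the front slot, axes along the extractor's, origin 12 mm above the bench: its top edge is flush with the deck, only the tab stands up.
- prefilter_label (a point): centre of the white bar-code label (70 x 24 mm) on the bottom band of the cassette's rear face (+x), at (8, 0, 15) mm in the cassette's frame, axes as the cassette's: the label faces +x and is out of sight until the cassette is drawn.
- main_filter: thick grey main filter cassette, 30 mm thick, otherwise like the pre-filter but without a label, in the rear slot; stays where it is. Origin: centre of its bottom edge.
- scanner: black desktop bar-code scanner, fixed to the table: round foot 96 mm across, neck, upright head 52 (x) x 78 (y) x 100 mm high, its top at z = 200 mm. Origin: centre of its foot on the table; z up, the window faces its -x.
- scanner_window (a point): centre of the upright glass window, at (-30, 0, 150) mm in the scanner's frame, axes as the scanner's: the window looks along -x. A label that squarely faces it has the cassette's axes parallel to the scanner's, in the same sense.
- flux_tin: small white tin, 49 mm across, 33 mm high, on the bench; bystander. Origin: centre of its underside.
- solder_spool: spool of solder wire with blue ends, 51 mm across, 46 mm high, on the bench; bystander. Origin: centre of its underside.
- mouse: black computer mouse, 104 x 64 x 37 mm, behind the keyboard (keyboard top 24 mm above the table); bystander. Origin: centre of its underside.

How it is judged:
By the outcome, as a careful person would: the job done as asked, in the order asked, and still so for the second after the job is handed in, while the arm keeps its last pose, push and grip.
It also fails if it takes over 51 s, if anything falls off the work surface, if the arm or the gripper's body presses on something with over 40 N, if the wrist force passes 120 N, or if a joint passes its speed limit or range.

### The arm

A 6-joint arm with a two-finger parallel gripper is mounted at the origin on a cart in front of the work surface, level with it; the furniture and walls round the work are solid. World frame = base frame: x ahead of the robot, y to its left, z up, the work surface at z = 0. Lengths are in mm, angles in rad, forces in N, time in s.
With the tool pointing down it reaches from about 275 to 1000 mm from the base axis. Payload 8.4 kg.
Tool frame: the origin (TCP) lies between the finger pads; the fingertips stand 25 mm ahead of it and the grasp point (between the pads) lies 6 mm ahead of it; z points along the fingers, y is the direction in which the jaws open and shut (so a half turn about z gives the same grasp; the last joint's range is limited). The gripper opens to 85 mm and grips with 20 to 120 N. Pads are 22 mm wide; open, the fingers measure 114 mm over their backs; the gripper's body (76 mm by 85 mm) begins 54 mm behind the grasp point. The pads swing forward as they close: fully open they stand 13 mm farther back than shut.
Start: joints at [1.149, 0.353, 1.633, -0, 1.155, -0.002], TCP at [254.735, 570.735, 256.281] pointing down, gripper open.
Joint ranges: [-2.63, 2.63], [-0.92, 2.1], [0.06, 2.66], [-1.3, 4.44], [0, 2.69], [-3.02, 3.02]. Speed limits (rad/s): [2.22, 2.22, 2.79, 3.14, 3.14, 3.14].

### API

Orientations are given as [roll, pitch, yaw] about the fixed x, y, z axes, in that order (R = Rz(yaw) Ry(pitch) Rx(roll)).
In Python, from rig import r gives the robot as it stands. The module is installed in compiled form; this text tells all that it offers.
- The arm moves only by the tool move_arm, never from a script. Its arguments are lists of equal length, an entry for each row: "slide": the shift along the world's x, y, z in cm, a list of three; "angular": the turn, a rotation vector about the world's x, y, z in rad, a list of three; "hand": the opening, from -1 (shut) to 1 (fully open). A call has 1 to 20 rows; each row is the pose to reach, as a shift and turn from the pose commanded when the call began; what a row does not reach only later rows make up. A row lasts 1/8 s, in which the tool goes at most 62.5 mm and 10.7 degrees, less where a joint would pass 70% of its speed; a pose out of reach is approached as far as the arm can. A call with a gripper value outside its range is refused whole. The fingers move at their own pace and stop on an object; "force" is the grip in N (left out, the last holds). Time passes only in rows, so rows that repeat a pose let the fingers close. It gives the time, the measured TCP pose, the force and the opening at its end, in the units of the state.
- r.sense(): the state, without advancing time (a new reading comes with each control period).
- r.grab_frame(name): name is "scene" or "top" or "wrist"; returns a dict with "pixels" (420x560x3 uint8, red, green, blue), "range_z" (420x560 float32, mm along the optical axis (not along the pixel's ray), 0 where there is no reading), "mtx" (3x3 intrinsics, pixels), "rvec" (rotation vector, rad) and "tvec" (3), from world to camera coordinates, as OpenCV has them. Camera axes: x right, y down, z forward; pixel columns grow to the right and rows downward; lengths in mm; the calibration is good to about 2 mm. The wrist camera is an equidistant fisheye: a pixel r from the principal point sees the ray r / f radians off the axis. A picture is of the moment at which its call begins.
- r.sign_off(): hands the job in, once; it reports no verdict.
The state is a dict: "clock": time; "qpos": joint angles; "qvel": joint speeds; "joint_efforts": joint torques, N m; "eef_pos": TCP position; "tcp_rot": TCP orientation; "contact_force": force on the tool from outside, world axes, zero at the start; "wrist_torque": the same for the moment, N m; "opening": opening from 0.0 (shut) to 1.0 (fully open).
Only numpy, scipy, OpenCV 4.12 (cv2) and the standard library are available. Lean on these libraries where they do the work, as an engineer would, in place of code of your own. Each camera call takes 0.05 s, during which the arm holds its last target. There are 200 camera calls.

## Working session

There is one attempt and no reset: what is moved stays moved. The work goes in short steps, Python scripts to look and compute and a tool call to move; the robot and the scene stay as the last step left them, time stands still between calls to the robot, and variables do not carry over. Pictures are saved under pics/ and viewed, and the job is handed in when it is done.

Besides the shell and the picture viewer there is one more tool, called after "Emit:" as a command line: name --argument value ..., lists and objects as JSON in quotes. move_arm: Moves the arm, as the interface text tells. Its arguments: {"type":"object","properties":{"slide":{"type":"array"},"angular":{"type":"array"},"hand":{"type":"array"},"force":{"type":"number"}},"required":["slide","angular","hand"]}

```bash
mkdir -p pics
cat > h.py <<'E'
import numpy as np, cv2
from rig import r
def grab(n):
    f=r.grab_frame(n); np.savez(''+n+'.npz',**f)
    return f
def save(f,name): cv2.imwrite('pics/'+name,f['pixels'][:,:,::-1])
def world(f,name='scene'):
    K=f['mtx'];R=cv2.Rodrigues(f['rvec'])[0];t=np.asarray(f['tvec']).ravel()
    v,u=np.mgrid[:420,:560]; z=f['range_z']
    P=np.stack([(u-K[0,2])/K[0,0]*z,(v-K[1,2])/K[1,1]*z,z],-1)
    return (P-t)@R
E
python3 - <<'E'
from h import *
for n in('scene','top'):
    f=grab(n);save(f,n+'0.png')
    W=world(f);print(n,f['mtx'],-cv2.Rodrigues(f['rvec'])[0].T@np.ravel(f['tvec']))
print(r.sense())
E
```

```text
scene [[393.39527095   0.         279.85084262]
 [  0.         393.39527095 206.75301107]
 [  0.           0.           1.        ]] [ 510.54833768 1147.02111042  768.47656848]
top [[526.38539624   0.         278.57135383]
 [  0.         526.38539624 204.19897971]
 [  0.           0.           1.        ]] [-529.5614561   584.42570475 1458.09592657]
{'clock': 0.1, 'qpos': array([ 1.14859347e+00,  3.53595236e-01,  1.63407015e+00,  7.35581717e-06,
        1.15520271e+00, -2.48271650e-03]), 'qvel': array([ 6.25109636e-04, -2.00936735e-03, -2.31794674e-03,  4.03267631e-04,
        7.05922630e-04,  5.69597319e-05]), 'joint_efforts': array([ 4.73302907e-05, -6.06359982e+01, -3.42820430e+01, -9.21755856e-06,
        3.99818702e-03,  6.76840642e-06]), 'eef_pos': array([254.57038593, 570.36342678, 255.62208135]), 'tcp_rot': array([-3.14031723e+00, -9.89241117e-06,  2.72186954e+00]), 'contact_force': array([ 0.5283274 , -0.00308516, -0.38331553]), 'wrist_torque': array([ 0.04519606, -0.00322348, -0.02394802]), 'opening': 1.0015663361501677}
```

View pics/scene0.png

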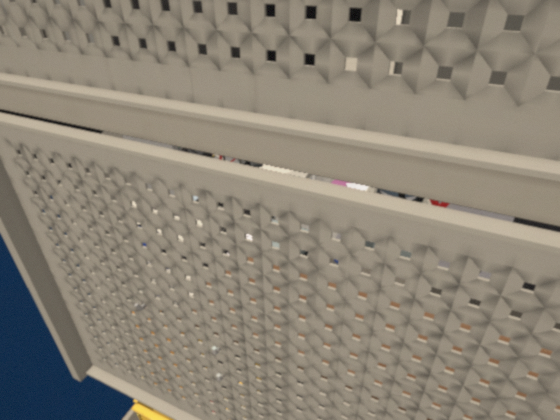

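View pics/top0.png

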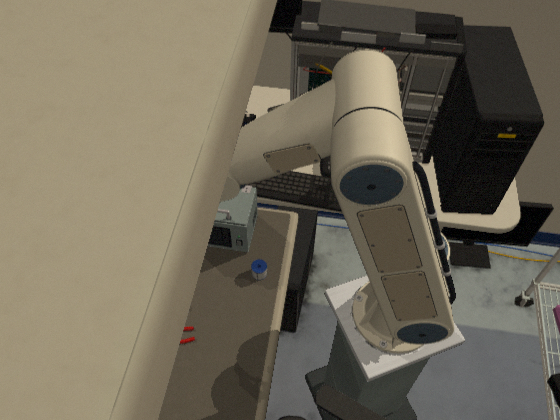

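Scene camera is hidden by a partition. The top view shows only the edge of the extractor (235,215), the spool (260,268) and part of the keyboard (290,185). I'll use the wrist camera next.

Run:
```python
from h import *
f=grab('wrist');save(f,'w0.png');print(f['mtx'],f['rvec'],-cv2.Rodrigues(f['rvec'])[0].T@np.ravel(f['tvec']))
t=dict(np.load('top.npz'));W=world(t)
for u,v in((238,215),(240,250),(255,190),(250,220),(260,263),(259,275),(290,185),(250,290),(250,97),(225,350),(287,240)):print(u,v,W[v,u].round())
```

```text
[[325.1922621    0.         282.07094851]
 [  0.         325.1922621  211.95046962]
 [  0.           0.           1.        ]] [-2.41073918 -1.56472471 -0.24022039] [183.11356724 601.92815685 373.820261  ]
238 215 [406. 347. 151.]
240 250 [370. 360.  12.]
255 190 [479. 266. 154.]
250 220 [401. 311. 114.]
260 263 [284. 322.  42.]
259 275 [249. 338.  34.]
290 185 [575. 103.   0.]
250 290 [223. 377.   8.]
250 97 [-530.  584. 1458.]
225 350 [ 70. 507.   1.]
287 240 [360. 200.  -2.]
```

View pics/w0.png

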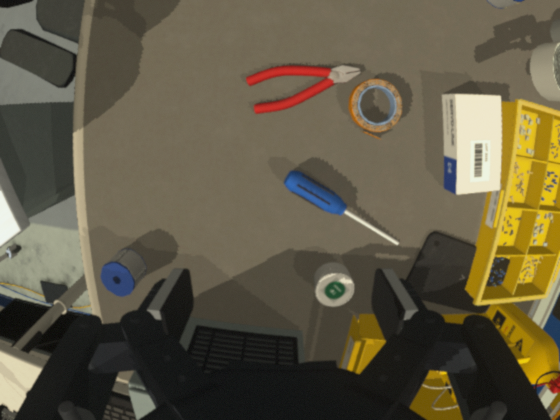

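The wrist view shows the spool (122,275), the tin (335,288), and the extractor grille at the bottom edge (245,345), under the gripper. I'll check the beige panel's extent, then turn the wrist to survey.

Run:
```python
from h import *
for n in('top','scene'):
    W=world(dict(np.load(n+'.npz')))
    for u,v in((100,50),(100,200),(60,380),(150,20),(150,300),(195,200),(260,30),(180,380),(500,60),(300,150),(500,200),(300,400),(20,160)):print(n,u,v,W[v,u].round())
```

```text
top 100 50 [  37.  590. 1071.]
top 100 200 [-185.  629. 1065.]
top 60 380 [-344.  686. 1062.]
top 150 20 [  81.  521. 1068.]
top 150 300 [-299.  609. 1054.]
top 195 200 [-202.  544. 1046.]
top 260 30 [  77.  375. 1021.]
top 180 380 [ 32. 650.   2.]
top 500 60 [ 479. -550.  438.]
top 300 150 [ 64. 309. 766.]
top 500 200 [ 201. -494.   89.]
top 300 400 [  97.  226. -868.]
top 20 160 [-113.  693. 1072.]
scene 100 50 [621. 820. 704.]
scene 100 200 [666. 794. 555.]
scene 60 380 [841. 738. 183.]
scene 150 20 [574. 847. 728.]
scene 150 300 [638. 811. 426.]
scene 195 200 [712. -20.  43.]
scene 260 30 [501. 890. 727.]
scene 180 380 [624. 818. 277.]
scene 500 60 [386. 956. 721.]
scene 300 150 [477. 902. 652.]
scene 500 200 [368. 965. 644.]
scene 300 400 [472. 906. 353.]
scene 20 160 [761. 740. 578.]
```

Emit:
move_arm --slide '[[0, 0, 2], [0, -1, 4], [0, -2, 6], [0, -3, 8], [0, -4, 10], [0, -5, 12], [0, -6, 14], [0, -6, 14], [0, -6, 14], [0, -6, 14]]' --angular '[[0, 0, -0.18], [0, 0, -0.36], [0, 0, -0.54], [0, 0, -0.72], [0, 0, -0.9], [0, 0, -1.08], [0, 0, -1.26], [0, 0, -1.44], [0, 0, -1.57], [0, 0, -1.57]]' --hand '[1, 1, 1, 1, 1, 1, 1, 1, 1, 1]'

```text
clock: 1.4
eef_pos: [254.7, 510.6, 396.1]
tcp_rot: [-3.142, 0.0, 1.153]
contact_force: [-0.6, -0.3, -0.1]
opening: 1.0
```

Run:
```python
from h import *
f=grab('wrist');save(f,'w1.png');print(r.sense()['qpos'].round(3),-cv2.Rodrigues(f['rvec'])[0].T@np.ravel(f['tvec']))
```

```text
[ 1.105  0.165  1.574 -0.     1.403  1.522] [284.97640019 581.11457747 514.24884339]
```

View pics/w1.png

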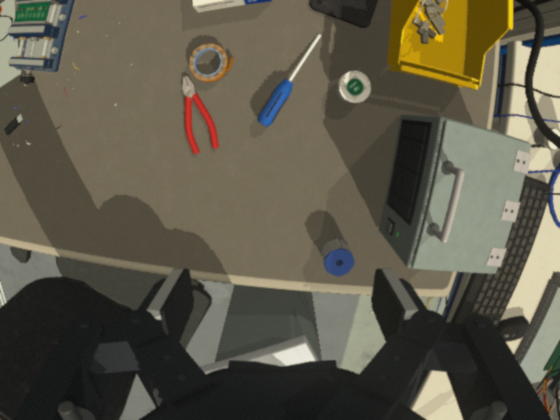

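Wrist view: the extractor lid is clear, with its handle at (455,200), hinges at (520,160)–(495,258), spool (338,262), tin (355,85), keyboard (490,260) and mouse probably at (512,328). The scanner isn't visible yet.

```bash
cat >> h.py <<'E'
def fish(f):
    K=f['mtx'];R=cv2.Rodrigues(f['rvec'])[0];t=np.asarray(f['tvec']).ravel()
    v,u=np.mgrid[:420,:560]; a=(u-K[0,2])/K[0,0]; b=(v-K[1,2])/K[1,1]; th=np.hypot(a,b)+1e-9
    k=np.tan(th)/th; z=f['range_z']
    return (np.stack([a*k*z,b*k*z,z],-1)-t)@R
E
python3 - <<'E'
from h import *
f=dict(np.load('wrist.npz'));W=fish(f)
for n,u,v in(('bar',457,178),('bar',453,201),('bar',448,224),('plate',480,200),('tin',355,86),('spool',340,263),('mouse',512,328),('bench',300,200)):print(n,W[v,u].round())
# plate points
m=(abs(W[...,2]-150)<8)&(f['range_z']>0); m[:,:380]=0
n,l,s,c=cv2.connectedComponentsWithStats(m.astype('uint8'),connectivity=4)
i=1+s[1:,4].argmax();P=W[l==i];print(s[i],P.mean(0))
print(cv2.minAreaRect(P[:,:2].astype('float32')),np.median(P[:,2]))
m=(abs(W[...,2]-187)<9)&(f['range_z']>0);m[:,:400]=0;m[:,490:]=0;m[:150]=0;m[250:]=0
P=W[m];print(len(P),P.mean(0),cv2.minAreaRect(P[:,:2].astype('float32')))
for b in((355,86,33),(340,263,46)):
    m=(abs(W[...,2]-b[2])<5);yy,xx=np.mgrid[:420,:560];m&=np.hypot(xx-b[0],yy-b[1])<25
    P=W[m];print(cv2.minEnclosingCircle(P[:,:2].astype('float32')))
E
```

```text
bar [438. 445. 193.]
bar [426. 421. 192.]
bar [413. 397. 192.]
plate [482. 387. 156.]
tin [400. 576.  34.]
spool [275. 326.  42.]
mouse [598. -37.  30.]
bench [255. 440.   5.]
[  404   116   128   158 12924] [469.75856842 392.73014017 155.02841021]
((474.98956298828125, 384.50048828125), (199.2339324951172, 158.5677947998047), 59.132118225097656) 155.58126057343
656 [423.89888384 415.99949786 190.38418245] ((424.2105407714844, 414.25311279296875), (88.31397247314453, 10.681715965270996), 59.16408157348633)
((398.9515380859375, 575.5484008789062), 25.008434295654297)
((274.2201843261719, 330.31103515625), 25.215654373168945)
```

Emit:
move_arm --slide '[[1, -1, 0], [2, -2, 0], [4, -3, 0], [6, -4, 0], [8, -5, 0], [10, -6, 0], [10, -6, 0], [10, -6, 0]]' --angular '[[0, 0, -0.18], [0, 0, -0.36], [0, 0, -0.54], [0, 0, -0.72], [0, 0, -0.9], [0, 0, -1.08], [0, 0, -1.2], [0, 0, -1.2]]' --hand '[1, 1, 1, 1, 1, 1, 1, 1]'

```text
clock: 2.45
eef_pos: [354.9, 450.6, 396.0]
tcp_rot: [3.141, 0.0, -0.046]
contact_force: [0.3, -0.3, -0.3]
opening: 1.001
```

Run:
```python
from h import *
f=grab('wrist');save(f,'w2.png');print(r.sense()['qpos'].round(3),-cv2.Rodrigues(f['rvec'])[0].T@np.ravel(f['tvec']))
```

```text
[0.901 0.17  1.569 0.    1.404 2.516] [430.95736113 447.07860888 514.20280204]
```

View pics/w2.png

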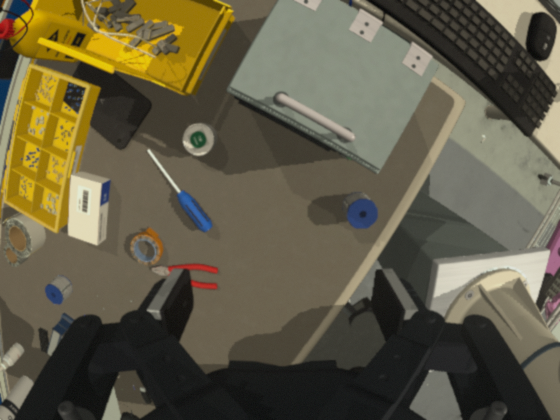

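Mouse at (543,35), keyboard behind the extractor. Extractor yaw is about -0.54 rad, centre about (474,385), and the plate and handle measurements agree. The scanner must be further out, so I'll look that way.

Emit:
move_arm --slide '[[3, -4, 0], [6, -8, 0], [9, -12, 0], [12, -16, 0], [15, -20, 0], [18, -22, 0], [18, -22, 0]]' --angular '[[0, 0, -0.1], [0, 0, -0.2], [0, 0, -0.3], [0, 0, -0.4], [0, 0, -0.5], [0, 0, -0.5], [0, 0, -0.5]]' --hand '[1, 1, 1, 1, 1, 1, 1]'

```text
clock: 3.38
eef_pos: [536.0, 229.5, 396.0]
tcp_rot: [3.141, -0.0, -0.547]
contact_force: [-0.0, 0.4, -0.4]
opening: 0.998
```

Run:
```python
from h import *
f=grab('wrist');save(f,'w3.png');print(r.sense()['qpos'].round(3),-cv2.Rodrigues(f['rvec'])[0].T@np.ravel(f['tvec']))
```

```text
[0.404 0.185 1.55  0.    1.407 2.521] [600.88706815 189.41668523 514.15865251]
```

View pics/w3.png

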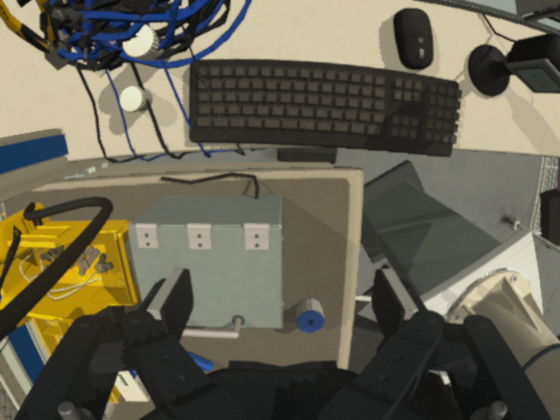

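The scanner is at upper right, foot (490,70) and head (535,65). The mouse is at (412,38).

Run:
```python
from h import *
f=dict(np.load('wrist.npz'));W=fish(f)
for n,u,v in(('foot',490,70),('foot',480,85),('head',525,55),('head',540,60),('head',545,80),('kb',320,100),('mouse',412,38),('desk',300,160),('plate',200,280)):print(n,W[v,u].round())
c=cv2.resize(f['pixels'][10:130,420:560],None,fx=5,fy=5,interpolation=cv2.INTER_CUBIC);cv2.imwrite('pics/s3.png',c[:,:,::-1])
m=(abs(W[...,2]-150)<12)&(f['range_z']>0); m[:,:120]=0;m[:,300:]=0
n,l,s,c=cv2.connectedComponentsWithStats(m.astype('uint8'),connectivity=4)
i=1+s[1:,4].argmax();P=W[l==i];print(s[i],cv2.minAreaRect(P[:,:2].astype('float32')),np.median(P[:,2]))
m=(W[...,2]>60)&(W[...,2]<215)&(f['range_z']>0);m[:,:480]=0;m[125:]=0
P=W[m];print(len(P),np.percentile(P,[1,50,99],axis=0).round())
m&=abs(W[...,2]-200)<10;P=W[m];print(len(P),cv2.minAreaRect(P[:,:2].astype('float32')))
```

```text
foot [ 501. -162.   26.]
foot [ 484. -137.   14.]
head [ 522. -142.  153.]
head [ 514. -138.  183.]
head [ 482. -150.  166.]
kb [588. 130.  17.]
mouse [606. -46.  33.]
desk [ 453.  217. -445.]
plate [481. 386. 157.]
[  128   221   155   108 13148] ((475.3202819824219, 381.54010009765625), (198.802978515625, 158.8313751220703), 59.15934753417969) 155.57751884628107
3294 [[ 458. -311.   62.]
 [ 518. -154.  151.]
 [ 581. -135.  201.]]
575 ((514.6246337890625, -153.64193725585938), (32.1765022277832, 63.19455337524414), 62.99363327026367)
```

View pics/s3.png

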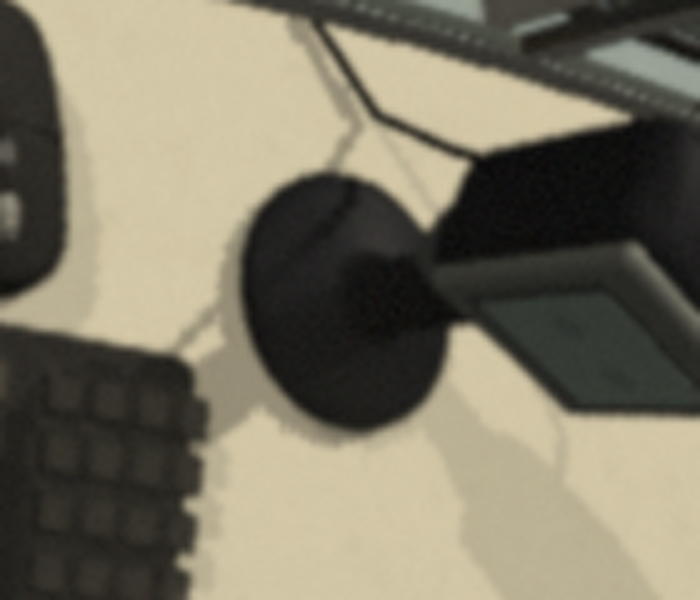

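Emit:
move_arm --slide '[[-2, -5, 0], [-5, -10, 0], [-8, -15, 0], [-11, -20, 0], [-14, -25, 0], [-14, -25, 0], [-14, -25, 0]]' --angular '[[0, 0, -0.1], [0, 0, -0.2], [0, 0, -0.3], [0, 0, -0.4], [0, 0, -0.45], [0, 0, -0.45], [0, 0, -0.45]]' --hand '[1, 1, 1, 1, 1, 1, 1]'

```text
clock: 4.3
eef_pos: [394.7, -18.5, 396.6]
tcp_rot: [-3.14, -0.0, -0.996]
contact_force: [0.8, 0.4, -0.9]
opening: 0.996
```

Run:
```python
from h import *
f=grab('wrist');save(f,'w4.png');print(r.sense()['qpos'].round(3),-cv2.Rodrigues(f['rvec'])[0].T@np.ravel(f['tvec']))
W=fish(f);m=(abs(W[...,2]-203)<8)&(f['range_z']>0);m[300:]=0
n,l,s,c=cv2.connectedComponentsWithStats(m.astype('uint8'),connectivity=4)
i=1+s[1:,4].argmax();P=W[l==i];print(s[i],cv2.minAreaRect(P[:,:2].astype('float32')),np.median(P[:,2]))
```

```text
[-5.000e-02 -1.450e-01  1.887e+00  1.000e-03  1.399e+00  2.516e+00] [435.46201422 -83.34065947 514.74608675]
[ 243    0   76   30 1954] ((491.3694763183594, -165.90505981445312), (73.10910034179688, 31.592504501342773), 32.58171844482422) 199.58157974741223
```

View pics/w4.png

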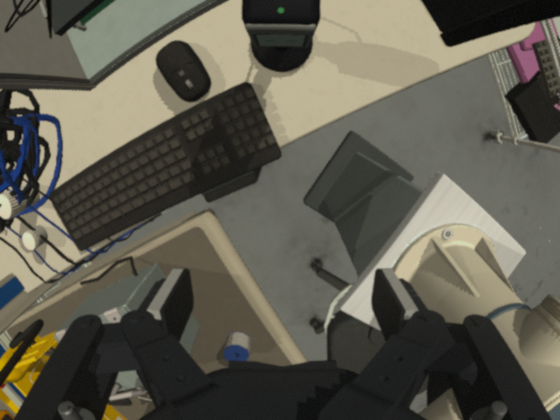

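Scanner head top is at (281,12), cut off by the image edge, with the window facing the camera. I need one nudge to get the whole head in view.

Emit:
move_arm --slide '[[1.5, -3, 0], [3, -6, 0], [3, -6, 0]]' --angular '[[0, 0, 0], [0, 0, 0], [0, 0, 0]]' --hand '[0, 0, 0]'

```text
clock: 4.72
eef_pos: [426.1, -79.2, 395.8]
tcp_rot: [3.141, 0.001, -0.997]
contact_force: [0.2, -0.3, -0.3]
opening: 0.498
```

Run:
```python
from h import *
f=grab('wrist');save(f,'w5.png')
W=fish(f);m=(abs(W[...,2]-203)<8)&(f['range_z']>0);m[300:]=0
n,l,s,c=cv2.connectedComponentsWithStats(m.astype('uint8'),connectivity=4)
i=1+s[1:,4].argmax();P=W[l==i];print(s[i],cv2.minAreaRect(P[:,:2].astype('float32')),np.median(P[:,2]))
Q=W[(W[...,2]>110)&(W[...,2]<190)&(np.hypot(W[...,0]-490,W[...,1]+160)<70)&(f['range_z']>0)]
# front face plane: fit line in xy
d,x0=None,None
L=cv2.fitLine(Q[:,:2].astype('float32'),cv2.DIST_HUBER,0,.01,.01).ravel();print(len(Q),L,np.degrees(np.arctan2(L[1],L[0])),Q[:,2].min(),Q[:,2].max())
n=np.array([L[1],-L[0]]);e=(Q[:,:2]-L[2:])@n;print(np.percentile(e,[1,10,50,90,99]));al=(Q[:,:2]-L[2:])@L[:2];print(np.percentile(al,[0,1,50,99,100]))
print(r.sense()['eef_pos'],r.sense()['tcp_rot'])
```

```text
[ 236   45   76   52 3580] ((496.39300537109375, -174.42727661132812), (72.25504302978516, 51.232147216796875), 32.648902893066406) 199.72672665664123
236 [   0.8428208     0.53819424  481.00552    -152.32877   ] 32.560795 112.29975236209427 189.9343463829059
[-1.08106804 -0.8727302  -0.09359823 37.09057534 55.59016114]
[-37.72275325 -37.57969135  -3.68648235  40.06298293  40.306642  ]
[425.42242777 -78.47838121 395.75017708] [ 3.14090981e+00  1.30436379e-03 -9.96998048e-01]
```

View pics/w5.png

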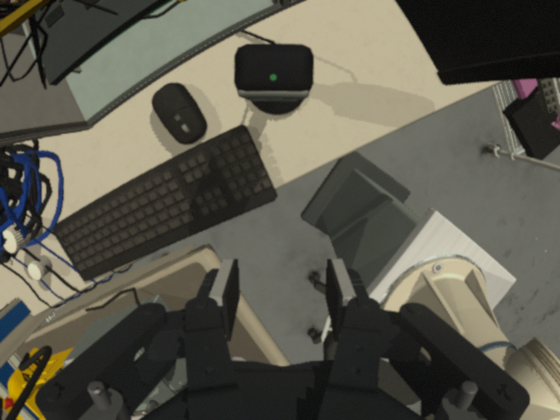

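Window centre is about (482,-152,150), scanner yaw -1.00. So the cassette target is about (424,-61) at yaw -1.00. Next, the hatch handle at (424.5,414), tool yaw 1.03.

Emit:
move_arm --slide '[[-1, 4, 0], [-2, 9, 0], [-3, 14, 0], [-3, 19, 0], [-3, 24, 0], [-3, 29, 0], [-3, 34, 0], [-2, 39, 0], [-1, 44, 0], [-0.1, 49.2, 0], [-0.1, 49.2, -4], [-0.1, 49.2, -8], [-0.1, 49.2, -12], [-0.1, 49.2, -15], [-0.1, 49.2, -15]]' --angular '[[0, 0, 0.18], [0, 0, 0.36], [0, 0, 0.54], [0, 0, 0.72], [0, 0, 0.9], [0, 0, 1.08], [0, 0, 1.26], [0, 0, 1.44], [0, 0, 1.62], [0, 0, 1.8], [0, 0, 1.98], [0, 0, 2.03], [0, 0, 2.03], [0, 0, 2.03], [0, 0, 2.03]]' --hand '[0, 0, 0, 0, 0, 0, 0, 0, 0, 0, 0, 0, 0, 0, 0]'

```text
clock: 6.65
eef_pos: [421.2, 412.8, 244.0]
tcp_rot: [-3.14, 0.005, 1.034]
contact_force: [0.3, 0.7, 0.6]
opening: 0.502
```

Run:
```python
from h import *
f=grab('wrist');save(f,'w6.png');s=r.sense();print(s['eef_pos'],s['tcp_rot'])
W=fish(f);m=(abs(W[...,2]-189)<6)&(f['range_z']>0)&(np.hypot(W[...,0]-424,W[...,1]-414)<55)
P=W[m];print(len(P),P.mean(0),cv2.minAreaRect(P[:,:2].astype('float32')))
```

```text
[422.30003705 413.46708013 245.8943982 ] [-3.14079455e+00  1.90850307e-03  1.03364114e+00]
2308 [427.73330216 418.06856371 191.4384988 ] ((425.5880432128906, 413.7846374511719), (88.94534301757812, 9.670774459838867), 59.1888542175293)
```

View pics/w6.png

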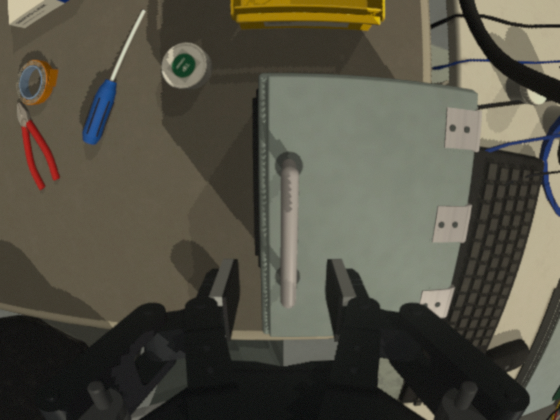

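The bar runs (290,160)–(288,300), between the jaws; its centre measures (425.6,413.8), matching. Descend and pinch.

Emit:
move_arm --slide '[[0, 0, -2], [0, 0, -4], [0, 0, -5.2], [0, 0, -5.2], [0, 0, -5.2], [0, 0, -5.2], [0, 0, -5.2]]' --angular '[[0, 0, 0], [0, 0, 0], [0, 0, 0], [0, 0, 0], [0, 0, 0], [0, 0, 0], [0, 0, 0]]' --hand '[-0.2, -0.2, -0.3, -1, -1, -1, -1]' --force 30

```text
clock: 7.58
eef_pos: [425.0, 412.2, 195.2]
tcp_rot: [3.139, -0.001, 1.032]
contact_force: [6.1, -5.1, -4.9]
opening: 0.102
```

Run:
```python
from h import *
s=r.sense();print(s['eef_pos'],s['tcp_rot'],s['opening']*85,s['contact_force'])
u=np.array([.8585,-.5128])
for a in np.r_[.12:1.79:.12]:
    p=.2694+a; d=(134-139.0*np.cos(p))*u; print(round(a,2),(d/10).round(1),round((139*np.sin(p)-37)/10,1))
```

```text
[425.0332699  412.19018208 195.18558257] [ 3.13913813e+00 -6.26353056e-04  1.03204986e+00] 8.69326220440327 [ 6.11296293 -5.13268466 -4.85461541]
0.12 [ 0.5 -0.3] 1.6
0.24 [ 1.1 -0.6] 3.1
0.36 [ 1.9 -1.1] 4.5
0.48 [ 2.8 -1.7] 5.8
0.6 [ 3.8 -2.3] 6.9
0.72 [ 5. -3.] 7.9
0.84 [ 6.2 -3.7] 8.7
0.96 [ 7.5 -4.5] 9.4
1.08 [ 8.9 -5.3] 9.9
1.2 [10.3 -6.2] 10.1
1.32 [11.7 -7. ] 10.2
1.44 [13.2 -7.9] 10.1
1.56 [14.6 -8.7] 9.7
1.68 [15.9 -9.5] 9.2
```

Emit:
move_arm --slide '[[0.5, -0.3, 1.6], [1.1, -0.6, 3.1], [1.9, -1.1, 4.5], [2.8, -1.7, 5.8], [3.8, -2.3, 6.9], [5.0, -3.0, 7.9], [6.2, -3.7, 8.7], [7.5, -4.5, 9.4], [8.9, -5.3, 9.9], [10.3, -6.2, 10.1], [11.7, -7.0, 10.2], [13.2, -7.9, 10.1], [14.6, -8.7, 9.7], [15.9, -9.5, 9.2], [15.9, -9.5, 9.2], [15.9, -9.5, 9.2]]' --angular '[[0, 0, 0], [0, 0, 0], [0, 0, 0], [0, 0, 0], [0, 0, 0], [0, 0, 0], [0, 0, 0], [0, 0, 0], [0, 0, 0], [0, 0, 0], [0, 0, 0], [0, 0, 0], [0, 0, 0], [0, 0, 0], [0, 0, 0], [0, 0, 0]]' --hand '[-1, -1, -1, -1, -1, -1, -1, -1, -1, -1, -1, -1, -1, -1, -1, -1]'

```text
clock: 9.57
eef_pos: [583.6, 317.2, 286.5]
tcp_rot: [3.14, -0.0, 1.031]
contact_force: [-0.2, -3.9, 5.8]
opening: 0.1
```

Run:
```python
from h import *
f=grab('wrist');save(f,'w7.png');s=r.sense();print(s['eef_pos'],s['tcp_rot'],s['opening']*85,s['contact_force'])
```

```text
[583.42181986 317.24533646 286.49924361] [ 3.14049943e+00 -6.36871257e-05  1.03150912e+00] 8.676343824722453 [-0.1769811  -2.73857116  5.19174197]
```

View pics/w7.png

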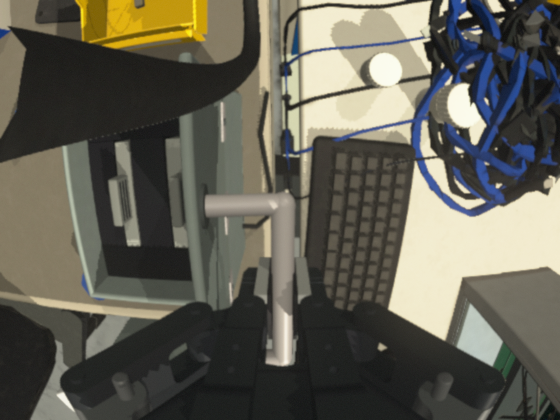

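The hatch is nearly upright, with the handle in the grip at (285,260). The pre-filter tab shows at (122,185). A black cone at (130,80) stands tall, so I'll locate it, and carry the hatch on to about 1.78.

Emit:
move_arm --slide '[[0.5, -0.3, -0.2], [1.0, -0.6, -0.5], [1.0, -0.6, -0.5], [1.0, -0.6, -0.5], [1.0, -0.6, -0.5], [1.0, -0.6, -0.5]]' --angular '[[0, 0, 0], [0, 0, 0], [0, 0, 0], [0, 0, 0], [0, 0, 0], [0, 0, 0]]' --hand '[-1, -1, -1, -0.6, -0.6, -0.6]'

```text
clock: 10.38
eef_pos: [592.6, 312.0, 281.1]
tcp_rot: [-3.141, -0.0, 1.032]
contact_force: [0.5, -0.5, -0.1]
opening: 0.202
```

Run:
```python
from h import *
f=dict(np.load('wrist.npz'));W=fish(f)
for u,v in((60,50),(40,130),(100,100),(150,80),(200,75),(240,60),(250,20),(5,100),(15,40)):print(u,v,W[v,u].round())
m=(W[...,2]>200)&(f['range_z']>0);m[:,260:]=0;m[160:]=0;P=W[m];print(len(P),np.percentile(P,[0,5,50,95,100],axis=0).round())
f=grab('wrist');save(f,'w8.png');s=r.sense();print(s['eef_pos'],s['opening']*85,s['contact_force'])
```

```text
60 50 [622. 383. 405.]
40 130 [622. 383. 405.]
100 100 [622. 383. 405.]
150 80 [622. 383. 405.]
200 75 [610. 403. 322.]
240 60 [618. 419. 232.]
250 20 [641. 467. 126.]
5 100 [273. 663.   2.]
15 40 [344. 731.   3.]
6747 [[574. 379. 200.]
 [585. 388. 223.]
 [606. 399. 305.]
 [616. 416. 349.]
 [624. 428. 353.]]
[592.57135026 311.97741721 281.14065654] 17.161578747357684 [0.30659402 0.23882817 0.14472419]
```

View pics/w8.png

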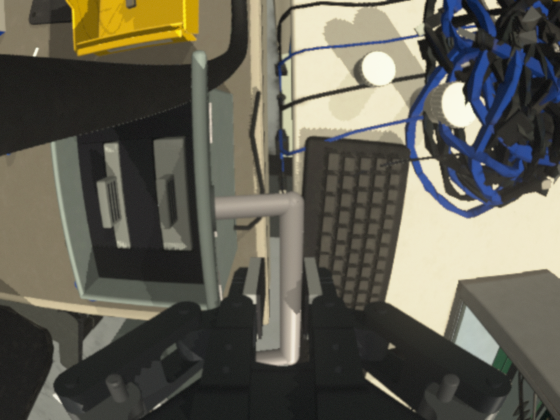

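The black object is a cable or gooseneck stalk close to the camera. I'll map where it runs before rising.

Run:
```python
from h import *
f=dict(np.load('wrist.npz'));W=fish(f)
print('cam',-cv2.Rodrigues(f['rvec'])[0].T@np.ravel(f['tvec']))
for v,u0 in((20,0),(50,0),(70,0),(90,0),(120,0)):
    print([(u,f['range_z'][v,u].round(),W[v,u].round().tolist()) for u in range(5,250,25)])
```

```text
cam [631.11564307 378.18804228 399.24572084]
[(5, np.float32(319.0), [352.0, 774.0, 3.0]), (30, np.float32(318.0), [401.0, 719.0, 10.0]), (55, np.float32(324.0), [438.0, 682.0, 8.0]), (80, np.float32(293.0), [489.0, 619.0, 49.0]), (105, np.float32(335.0), [502.0, 621.0, 3.0]), (130, np.float32(337.0), [532.0, 594.0, 3.0]), (155, np.float32(339.0), [559.0, 571.0, 3.0]), (180, np.float32(340.0), [586.0, 549.0, 3.0]), (205, np.float32(340.0), [612.0, 529.0, 5.0]), (230, np.float32(341.0), [637.0, 511.0, 4.0])]
[(5, np.float32(334.0), [330.0, 724.0, 4.0]), (30, np.float32(339.0), [374.0, 681.0, 3.0]), (55, np.float32(343.0), [413.0, 644.0, 2.0]), (80, np.float32(296.0), [475.0, 578.0, 60.0]), (105, np.float32(334.0), [487.0, 574.0, 19.0]), (130, np.float32(350.0), [511.0, 557.0, 3.0]), (155, np.float32(352.0), [539.0, 535.0, 3.0]), (180, np.float32(353.0), [566.0, 514.0, 3.0]), (205, np.float32(352.0), [592.0, 495.0, 4.0]), (230, np.float32(196.0), [624.0, 433.0, 180.0])]
[(5, np.float32(0.0), [631.0, 378.0, 399.0]), (30, np.float32(0.0), [631.0, 378.0, 399.0]), (55, np.float32(0.0), [63
[... 600 characters left out ...]
t32(59.0), [607.0, 400.0, 335.0]), (155, np.float32(72.0), [608.0, 400.0, 322.0]), (180, np.float32(88.0), [609.0, 400.0, 305.0]), (205, np.float32(98.0), [614.0, 398.0, 294.0]), (230, np.float32(367.0), [592.0, 435.0, 5.0])]
[(5, np.float32(0.0), [631.0, 378.0, 399.0]), (30, np.float32(0.0), [631.0, 378.0, 399.0]), (55, np.float32(0.0), [631.0, 378.0, 399.0]), (80, np.float32(0.0), [631.0, 378.0, 399.0]), (105, np.float32(54.0), [602.0, 396.0, 343.0]), (130, np.float32(67.0), [601.0, 396.0, 329.0]), (155, np.float32(274.0), [530.0, 436.0, 113.0]), (180, np.float32(275.0), [550.0, 422.0, 112.0]), (205, np.float32(102.0), [608.0, 389.0, 293.0]), (230, np.float32(357.0), [576.0, 402.0, 28.0])]
```

The tube rises from behind the extractor near (640,467,126) through (612,408,297), passing about 33 mm from the camera. I'll rise 4 cm, back off along -y, and look back.

Emit:
move_arm --slide '[[0, 0, 1], [0, 0, 2.5], [0, 0, 4], [0, -3, 5], [0, -7, 7], [-3, -11, 9], [-7, -13, 12], [-11, -13, 12], [-11, -13, 12]]' --angular '[[0, 0, 0], [0, 0, 0], [0, 0, 0], [0, 0, 0], [0, 0, 0], [0, 0, 0], [0, 0, 0], [0, 0, 0], [0, 0, 0]]' --hand '[-0.6, -0.6, -0.6, -0.6, -0.6, -0.6, -0.4, -0.4, -0.4]'

```text
clock: 11.55
eef_pos: [481.1, 181.5, 403.4]
tcp_rot: [3.14, -0.002, 1.032]
contact_force: [0.0, 0.2, 0.5]
opening: 0.302
```

Run:
```python
from h import *
f=grab('wrist');save(f,'w9.png');s=r.sense();print(s['eef_pos'],s['opening']*85,s['contact_force'],s['qpos'])
W=fish(f)
m=(W[...,2]>165)&(f['range_z']>0);m[270:]=0
cv2.imwrite('pics/m9.png',(np.clip(W[...,2],0,500)/2*m).astype('uint8'))
vs,us=np.where(m)
for k in range(0,len(vs),max(1,len(vs)//40)):print(us[k],vs[k],W[vs[k],us[k]].round())
```

```text
[482.43018982 181.73737276 402.95539261] 25.295320841129296 [ 0.24083312  0.13802613 -0.48948252] [3.57357651e-01 6.52966313e-02 1.67330376e+00 6.07859299e-06
 1.40025708e+00 8.95952954e-01]
256 0 [562. 372. 168.]
258 4 [560. 364. 177.]
258 8 [557. 359. 180.]
337 11 [598. 296. 274.]
282 15 [559. 314. 272.]
276 19 [556. 317. 257.]
274 23 [554. 317. 249.]
273 27 [552. 316. 244.]
276 31 [551. 308. 257.]
279 35 [550. 303. 265.]
271 39 [545. 309. 238.]
331 41 [580. 277. 275.]
296 44 [554. 286. 286.]
261 47 [537. 316. 194.]
309 49 [562. 280. 276.]
273 53 [540. 295. 247.]
287 58 [543. 280. 288.]
260 64 [527. 301. 194.]
268 69 [530. 288. 226.]
272 74 [530. 280. 244.]
282 79 [533. 270. 272.]
290 84 [535. 262. 294.]
260 90 [513. 279. 190.]
271 95 [520. 266. 240.]
284 100 [526. 255. 282.]
257 106 [501. 268. 173.]
272 111 [513. 253. 241.]
283 116 [519. 245. 276.]
545 177 [804.  10. 177.]
534 181 [757.  37. 208.]
521 185 [738.  40. 203.]
506 189 [733.  29. 172.]
556 192 [746.  44. 262.]
539 197 [735.  36. 240.]
547 203 [734.  34. 255.]
540 217 [785. -50. 168.]
524 236 [731. -40. 192.]
541 256 [740. -70. 215.]
550 261 [723. -44. 257.]
313 266 [497. 183. 392.]
546 269 [733. -78. 233.]
```

View pics/w9.png

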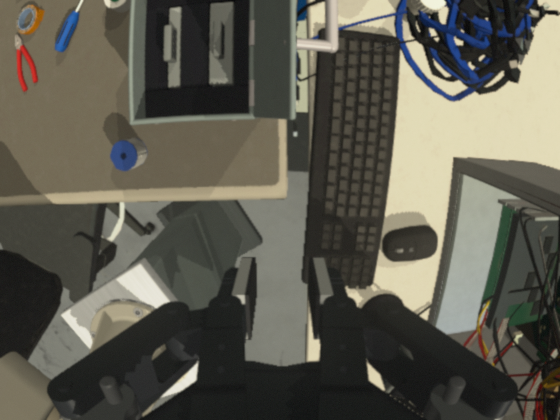

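The hatch stays open by itself. The tab is at about (170,35) and the tube is out of view on the far side. Now hover over the pre-filter.

Emit:
move_arm --slide '[[-4, 3, 0], [-8, 7, 0], [-8, 12, -1], [-6, 17, -4], [-3.3, 21.7, -9], [-3.3, 21.7, -12], [-3.3, 21.7, -14], [-3.3, 21.7, -14]]' --angular '[[0, 0, 0], [0, 0, 0], [0, 0, 0], [0, 0, 0], [0, 0, 0], [0, 0, 0], [0, 0, 0], [0, 0, 0]]' --hand '[-0.4, -0.4, -0.4, -0.4, -0.4, -0.4, -0.4, -0.4]'

```text
clock: 12.6
eef_pos: [449.8, 398.7, 259.2]
tcp_rot: [-3.141, 0.004, 1.032]
contact_force: [-0.0, 0.1, 0.8]
opening: 0.301
```

Run:
```python
from h import *
f=grab('wrist');save(f,'w10.png');s=r.sense();print(s['eef_pos'],s['tcp_rot'],s['opening']*85,s['contact_force'],s['qpos'])
W=fish(f)
m=(abs(W[...,2]-138)<6)&(f['range_z']>0)&(np.hypot(W[...,0]-449,W[...,1]-398)<33)
P=W[m];print(len(P),np.median(P,0),cv2.minAreaRect(P[:,:2].astype('float32')))
```

```text
[450.25042988 399.08470638 260.83958628] [-3.14128877e+00  1.09918424e-03  1.03187210e+00] 25.326989931061668 [-0.1787834  -0.37301827 -0.04452505] [ 7.22759393e-01  3.13306869e-01  1.67967476e+00 -4.91987939e-05
  1.14975056e+00  1.26170392e+00]
769 [449.87210633 400.33707294 138.15493664] ((449.2187194824219, 399.201171875), (44.99647903442383, 10.45718765258789), 59.50348663330078)
```

View pics/w10.png

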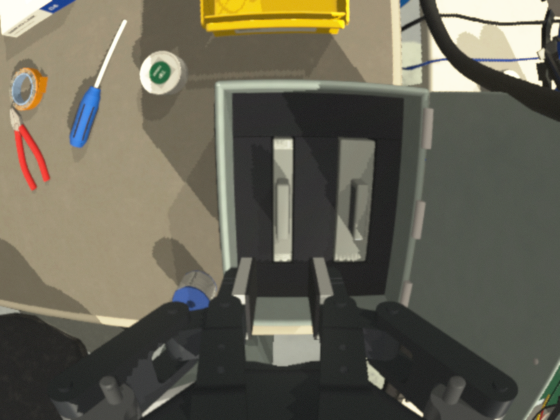

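The pre-filter tab measures (449.3,399.2), top at z=138, aligned between the jaws. Descend with 25 mm opening and grip.

Emit:
move_arm --slide '[[0, 0, -3], [0, 0, -6], [0, 0, -8], [0, 0, -10], [0, 0, -11.2], [0, 0, -12.1], [0, 0, -12.1], [0, 0, -12.1], [0, 0, -12.1], [0, 0, -12.1], [0, 0, -12.1]]' --angular '[[0, 0, 0], [0, 0, 0], [0, 0, 0], [0, 0, 0], [0, 0, 0], [0, 0, 0], [0, 0, 0], [0, 0, 0], [0, 0, 0], [0, 0, 0], [0, 0, 0]]' --hand '[-0.4, -0.4, -0.4, -0.4, -0.4, -0.4, -0.4, -1, -1, -1, -1]' --force 60

```text
clock: 14.02
eef_pos: [450.2, 399.2, 141.1]
tcp_rot: [3.141, -0.001, 1.032]
contact_force: [-0.5, 0.2, 6.2]
opening: 0.103
```

Run:
```python
from h import *
s=r.sense();print(s['eef_pos'],s['tcp_rot'],s['opening']*85,s['contact_force'],s['wrist_torque'])
```

```text
[450.21563239 399.15594228 141.12523262] [ 3.14111666e+00 -1.49520761e-03  1.03178254e+00] 8.796992882011317 [-0.52070134  0.17806962  6.2358473 ] [-0.00419058  0.06284673 -0.02302092]
```

Emit:
move_arm --slide '[[0, 0, 0.5], [0, 0, 1.5], [0, 0, 3], [0, 0, 4.5], [0, 0, 6], [0, 0, 7.5], [0, 0, 9], [0, 0, 10.5], [0, 0, 12], [0, 0, 14], [0, 0, 16], [0, 0, 17], [0, 0, 17]]' --angular '[[0, 0, 0], [0, 0, 0], [0, 0, 0], [0, 0, 0], [0, 0, 0], [0, 0, 0], [0, 0, 0], [0, 0, 0], [0, 0, 0], [0, 0, 0], [0, 0, 0], [0, 0, 0], [0, 0, 0]]' --hand '[-1, -1, -1, -1, -1, -1, -1, -1, -1, -1, -1, -1, -1]'

```text
clock: 15.65
eef_pos: [449.9, 398.9, 310.9]
tcp_rot: [3.141, -0.001, 1.032]
contact_force: [-0.3, 0.5, -1.6]
opening: 0.102
```

Run:
```python
from h import *
f=grab('wrist');save(f,'w11.png');s=r.sense();print(s['eef_pos'],s['tcp_rot'],s['opening']*85,s['contact_force'],s['qpos'].round(2))
```

```text
[449.65475895 398.66691063 310.11310248] [-3.14154722e+00  7.99094921e-05  1.03181280e+00] 8.5147761484232 [-0.63334874  0.01287034 -1.83386849] [0.72 0.27 1.63 0.   1.24 1.26]
```

View pics/w11.png

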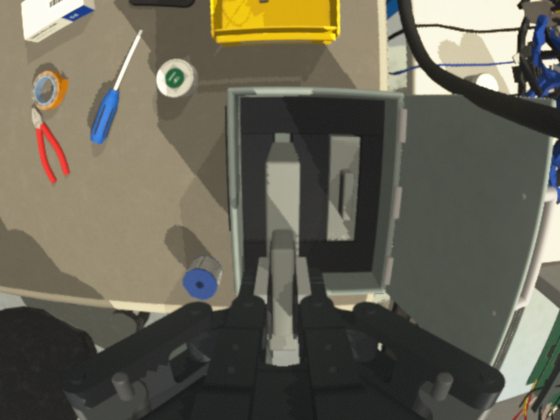

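The cassette is out (280,180) and the main filter still seated (345,190). Carry it to the scanner, swinging clear of the hatch.

Emit:
move_arm --slide '[[-2, -1, 0], [-4.5, -4, 0], [-7, -8, 0], [-8, -12, 0], [-8.5, -16, 0], [-8.5, -20, 0], [-8.5, -24, 0], [-8, -28, 0], [-7, -32, 0], [-6, -36, 0], [-5, -39, -1], [-4, -42, -2], [-3.2, -44, -3.5], [-2.6, -45.5, -4.6], [-2.6, -45.9, -4.7], [-2.6, -45.9, -4.7], [-2.6, -45.9, -4.7], [-2.6, -45.9, -4.7]]' --angular '[[0, 0, 0], [0, 0, 0], [0, 0, 0], [0, 0, -0.05], [0, 0, -0.1], [0, 0, -0.15], [0, 0, -0.2], [0, 0, -0.25], [0, 0, -0.3], [0, 0, -0.35], [0, 0, -0.4], [0, 0, -0.45], [0, 0, -0.463], [0, 0, -0.463], [0, 0, -0.463], [0, 0, -0.463], [0, 0, -0.463], [0, 0, -0.463]]' --hand '[-1, -1, -1, -1, -1, -1, -1, -1, -1, -1, -1, -1, -1, -1, -1, -1, -1, -1]'

```text
clock: 17.95
eef_pos: [423.8, -59.8, 263.7]
tcp_rot: [3.141, -0.001, 0.57]
contact_force: [0.2, 0.4, -0.7]
opening: 0.1
```

```bash
python3 - <<'E'
from h import *
for n in('wrist','top','scene'):
    f=grab(n);save(f,n+'12.png')
s=r.sense();print(s['clock'],s['eef_pos'],s['tcp_rot'],s['opening']*85,s['contact_force'],s['wrist_torque'])
f=dict(np.load('wrist.npz'));W=fish(f);z=f['range_z']>0
xs=np.array([.538,-.843]);ys=np.array([.843,.538]);wc=np.array([482,-151.7])
L=np.stack([(W[...,:2]-wc)@xs,(W[...,:2]-wc)@ys,W[...,2]],-1)
# cassette side edges as seen in scanner frame (rel. window)
m=z&(L[...,0]<-80)&(L[...,0]>-140)&(abs(L[...,1])<70)&(L[...,2]>110)&(L[...,2]<245)
P=L[m];print(len(P),np.percentile(P,[1,50,99],axis=0).round(1))
m&=abs(L[...,2]-235)<6;P=L[m];print(len(P),P.mean(0) if len(P) else 0,cv2.minAreaRect(P[:,:2].astype('float32')) if len(P) else 0)
E
python3 -c "
import cv2,numpy as np
a=cv2.imread('pics/wrist12.png');b=cv2.imread('pics/top12.png')
cv2.imwrite('pics/c12.png',cv2.resize(np.hstack([a,b]),(800,300)))"
```

```text
18.1 [423.79262578 -60.00948365 263.5063638 ] [ 3.14131042e+00 -3.53850774e-04  5.69357134e-01] 8.729846765612491 [ 0.42924063  0.02562221 -1.41111943] [ 0.0157298  -0.00293203  0.00806568]
3541 [[-117.   -53.7  157.8]
 [-109.3   36.3  235. ]
 [-101.3   54.8  244.1]]
2987 [-109.20315804   25.47470089  235.10175469] ((-109.21220397949219, -0.6197662353515625), (110.56682586669922, 16.07737159729004), 89.73760986328125)
```

View pics/wrist12.png

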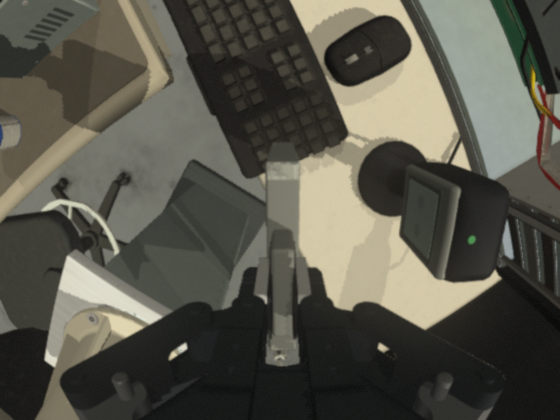

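View pics/top12.png

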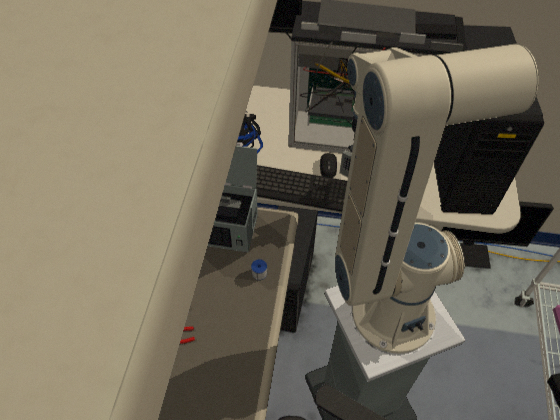

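The cassette is 109 mm in front of the window (label face about 101 mm), top at 235, lateral error 0.6 mm, yaw error 0.3°. I'll cross-check the scanner's face from this view and confirm everything is still.

Run:
```python
from h import *
f=grab('wrist');W=fish(f);z=f['range_z']>0
xs=np.array([.538,-.843]);ys=np.array([.843,.538]);wc=np.array([482,-151.7])
L=np.stack([(W[...,:2]-wc)@xs,(W[...,:2]-wc)@ys,W[...,2]],-1)
m=z&(abs(L[...,0])<12)&(abs(L[...,1])<60)&(L[...,2]>100)&(L[...,2]<196)
P=L[m];print(len(P),np.percentile(P,[1,50,99],axis=0).round(1))
l=cv2.fitLine(P[:,:2].astype('float32'),cv2.DIST_HUBER,0,.01,.01).ravel();print(l,'angle err',np.degrees(np.arctan(l[0]/l[1])))
m=z&(abs(L[...,2]-200)<5)&(abs(L[...,1])<70)&(abs(L[...,0]-25)<45);P=L[m];print(len(P),cv2.minAreaRect(P[:,:2].astype('float32')))
s=r.sense();print(s['clock'],s['eef_pos'],abs(s['qvel']).max())
```

```text
4970 [[-1.600e+00 -3.210e+01  1.111e+02]
 [ 1.000e-01  7.300e+00  1.700e+02]
 [ 1.130e+01  3.740e+01  1.958e+02]]
[0.03340989 0.99944174 0.19791265 5.3586035 ] angle err 1.9146018
5087 ((26.77011489868164, 0.7598075866699219), (73.07593536376953, 52.121803283691406), 89.9283676147461)
18.15 [423.75800018 -60.06251352 263.45570558] 0.0029405192168037286
```

```bash
python3 -c "
from rig import r
print(r.sign_off())"
```

```text
the job is handed in; nothing more can be done
None
```

The job is done and handed in at about 18 s of the 51 s allowed. I carried the hatch round its arc to about 1.78 rad and let go. I then drew the pre-filter cassette straight up by its tab and now hold it in front of the scanner.

What the last checks showed:
- **Distance:** the label face is about 101 mm from the window.
- **Height:** the cassette's top edge is at z = 235 mm, which puts the label at z = 150 mm, level with the window.
- **Alignment:** sideways error is about 1.4 mm and yaw error about 0.3°.
- **Steadiness:** the arm was still, with joint speeds under 0.003 rad/s, and the grip is held at 60 N.
- **Hatch:** it was standing open by itself when I let go, again during the lift, and in the last top picture.
- **Main filter:** it was still seated after the cassette came out.
- **Bystanders:** tin, spool and mouse showed no sign of having moved in the later pictures, though I did not re-measure their positions.

One check disagreed: a rough fit of the scanner's front face gave 1.9°. Points from the scanner's side had got into that fit, so I relied on the outline of its top, which agrees to 0.1°.

The label itself was never seen directly: it faces the scanner, away from the cameras' view. Its position comes from the cassette's measured pose.

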